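# Snap the guard cap over the spindle peg and hold it down

### The arm

A 6-joint arm with a two-finger parallel gripper is mounted at the origin on a cart in front of the work surface, level with it; the furniture and walls round the work are solid. World frame = base frame: x ahead of the robot, y to its left, z up, the work surface at z = 0. Lengths are in m, angles in rad, forces in N, time in s.
With the tool pointing down it reaches from about 0.425 to 0.95 m from the base axis. Payload 3.5 kg.
Tool frame: the origin (TCP) lies midway between the tips of the shut fingers; the grasp point (between the pads) lies 19 mm behind it; z points along the fingers, y is the line along which they close (so a half turn about z gives the same grasp; the last joint's range is limited). The gripper opens to 85 mm and grips with 20 to 120 N. Pads are 22 mm wide; open, the fingers measure 114 mm over their backs; the gripper's body (76 mm by 85 mm) begins 54 mm behind the grasp point. The pads swing forward as they close: fully open they stand 13 mm farther back than shut.
Start: joints at [1.073, 0.286, 1.577, -0, 1.279, -0.15], TCP at [0.23, 0.635, 0.231] pointing down, gripper open.
Joint ranges: [-2.77, 2.77], [-0.9, 2.22], [0.21, 2.48], [-1.53, 4.67], [0.24, 2.81], [-2.84, 2.84]. Speed limits (rad/s): [2.79, 2.79, 3.14, 3.14, 3.14, 3.14].

### API

Orientations are given as a unit quaternion [x, y, z, w].
In Python, from plant import get_state, read_camera, ctrl gives the robot as it stands.
- The arm moves only by the shell command python3 -m crank 'ROWS' [FORCE]. ROWS is JSON, a list of rows, each a list of 3 entries, a list of its own where there are three numbers: the shift along the tool's x, y, z in mm, then the turn about the tool's z in degrees, then the closure in counts, from 0 (fully open) to 255 (shut). In form: [[[tx, ty, tz], yaw, claw], ...]. A call has 1 to 10 rows; each row is the pose to reach, as a shift and turn from the pose commanded when the call began, along the tool's axes at that moment; what a row does not reach only later rows make up. A row lasts 1/10 s, in which the tool goes at most 50 mm and 8.59 degrees, less where a joint would pass 70% of its speed; a pose out of reach is approached as far as the arm can. A call with a gripper value outside its range is refused whole. The fingers move at their own pace and stop on an object; FORCE is the grip in N (left out, the last holds). Time passes only in rows, so rows that repeat a pose let the fingers close. It gives the time, the measured TCP pose, the force, the opening and the grip force at its end, in the units of the state.
- get_state(): the state, without advancing time (a new reading comes with each control period).
- read_camera(name): name is "scene" or "top" or "wrist"; returns a dict with "frame" (480x640x3 uint8, blue, green, red), "range_z" (480x640 float32, m along the optical axis (not along the pixel's ray), 0 where there is no reading), "vfov" (degrees; the focal length in pixels is half the picture's height over the tangent of half this angle, whatever the lens; pixels are square), "cx", "cy" (the principal point, pixels), "origin" and "orientation" of the camera in the world. Camera axes: x right, y down, z forward; pixel columns grow to the right and rows downward; lengths in m; the calibration is good to about 2 mm. The wrist camera is an equidistant fisheye: a pixel r from the principal point sees the ray r / f radians off the axis. A picture is of the moment at which its call begins.
- ctrl.sign_off(): hands the job in; it is judged then, once.
The state is a dict: "time": time; "qpos": joint angles; "dq": joint speeds; "joint_efforts": joint torques, N m; "eef_pos": TCP position; "tcp_rot": TCP orientation; "contact_force": force on the tool from outside, world axes, zero at the start; "wrist_torque": the same for the moment, N m; "opening": opening from 0.0 (shut) to 1.0 (fully open); "finger_force": force on a finger pad.
Only numpy, scipy, OpenCV 4.12 (cv2) and the standard library are available. Lean on these libraries where they do the work, as an engineer would, in place of code of your own. Each camera call takes 0.05 s, during which the arm holds its last target. There are 200 camera calls.

### The job

Take the cup-shaped guard cap from its sloped cradle, turn it mouth down and put it over the upright spindle peg, then press it straight down until it snaps under all three spring catches. Keep pressing so that the cap is fully home on its rubber seal, and finish like that: still pressing it down, not letting go. Leave the other things on the table where they are.

Things in the scene. Friction and masses are not known exactly. Their poses are not given: they have to be found in the camera images.
- guard_cap: guard cap: loose grey plastic cup, 90 g. Tube 52 mm outside, bore 46 mm and 72 mm deep, 76 mm long, flat closed end; flange 66 mm wide, 5 mm thick round the mouth. Origin: centre of the mouth; +z along the axis to the closed end (straight up when the cap is mouth down). Starts on the cradle, mouth low and to the robot's right, closed end to its left and raised: axis 30 degrees from level
- cap_top (a point): centre of the outer face of the guard cap's closed end, 76 mm from the mouth along the axis: the place to press on
- cradle: sloped aluminium V cradle on a 110 x 70 x 6 mm dark steel foot, fixed. The cap lies on two narrow rails, mouth against a stop plate; the tube's left and right sides and closed end are free. Origin: centre of the foot's underside, z up; the cap's axis rises 30 degrees toward its -x; cap mouth 33 mm along +x, 48 mm up
- spindle_base: spindle nose, fixed: round dark steel base 116 mm wide, 12 mm high, with an upright steel peg in the middle, 42 mm thick up to 70 mm above the table, then tapering to 16 mm at its tip. Round it three sprung catches and a rubber seal ring. Origin: on the peg's axis at the table, z up. The cap goes over the peg mouth down
- peg_tip (a point): tip of the peg, on its axis, 88 mm above the table
- catch_ring (a point): on the peg's axis, 36 mm above the table: about where the loosely set cap's mouth stays, its flange on the slopes of the catches (120 degrees apart, 45 mm high, nose undersides 28 mm above the table, noses 29.5 mm from the axis). At about 10 to 20 N the catches give, together or one after another, and the force falls off sharply
- stop_step (a point): on the peg's axis, 19 mm above the table: the cap's mouth when fully home on the solid stop, held against the seal's push of about 12 N; let go, it rises to about 23 mm, under the catches
- seal (a joint): how far the rubber seal ring is pressed down: 0 = free (its top 24 mm above the table), 0.005 m = fully squeezed; spring of 2 N per mm with 2 N of preload
- catch0 (a joint): outward travel of one spring catch (m): 0 = at rest, nose in; about 0.0035 or more when the cap's flange spreads it; back to 0 once the flange is under the nose
- catch1 (a joint): outward travel of one spring catch (m): 0 = at rest, nose in; about 0.0035 or more when the cap's flange spreads it; back to 0 once the flange is under the nose
- catch2 (a joint): outward travel of one spring catch (m): 0 = at rest, nose in; about 0.0035 or more when the cap's flange spreads it; back to 0 once the flange is under the nose
- tin_grease: bystander, not to be disturbed: round red grease tin, 70 mm diameter, 46 mm high, loose; origin at the centre of its underside
- padlock: bystander, not to be disturbed: brass padlock lying flat, 75 x 40 mm, 18 mm high, loose; origin at the centre of its underside
- tape_measure: bystander, not to be disturbed: yellow tape measure, 54 x 78 mm, 29 mm high, loose; origin at the centre of its underside
There are look-alikes about, which are no part of the job. What is shaped like the guard_cap but blue, pink or yellow is not meant.

How it is judged:
On the way, in this order (a step that is already met when the one before it is completed fails the run):
1. the cap is mouth down over the peg, upright and at least down to the catches (angle between guard_cap's own z axis and vertical below 0.15 rad and horizontal distance between guard_cap and spindle_base below 0.005 m and z of guard_cap in the frame of spindle_base below 0.045 m), for 0.2 s.
2. the cap has snapped through: its flange is below the noses and all three catches have sprung back (angle between guard_cap's own z axis and vertical below 0.1 rad and horizontal distance between guard_cap and spindle_base below 0.005 m and z of guard_cap in the frame of spindle_base below 0.0245 m and value of joint each of catch0, catch1, catch2 below 0.0015 m), for 0.1 s.
At the end, for the whole second after the job is handed in: the cap is upright (within 0.1 rad), within 5 mm of the peg's axis, its mouth less than 21.5 mm above the table (2.5 mm of the solid stop), the seal squeezed by more than 2.5 mm, all three catches back within 1.5 mm of rest, and the robot still bears on the cap with more than 3 N (angle between guard_cap's own z axis and vertical below 0.1 rad and horizontal distance between guard_cap and spindle_base below 0.005 m and z of guard_cap in the frame of spindle_base below 0.0215 m and value of joint seal above 0.0025 m and value of joint each of catch0, catch1, catch2 below 0.0015 m and contact force between any of the fingers, the arm and guard_cap above 3 N); the arm keeps its last pose, push and grip.
It fails at once if round red grease tin shifted by more than 30 mm (distance of tin_grease from where it was at the start of the episode above 0.03 m).
It fails at once if brass padlock lying flat shifted by more than 30 mm (distance of padlock from where it was at the start of the episode above 0.03 m).
It fails at once if yellow tape measure shifted by more than 30 mm (distance of tape_measure from where it was at the start of the episode above 0.03 m).
It also fails if it takes over 64 s, if anything falls off the work surface, if the arm or the gripper's body presses on something with over 40 N, if the wrist force passes 120 N, or if a joint passes its speed limit or range.

## Working session

There is one attempt and no reset: what is moved stays moved. The work goes in short steps, Python scripts to look and compute and a shell command to move; the robot and the scene stay as the last step left them, time stands still between calls to the robot, and variables do not carry over. Pictures are saved under pics/ and viewed, at most 12 in all, crops included, and the job is handed in when it is done.

```bash
mkdir -p pics; ls
cat > h.py <<'E'
import numpy as np, cv2
from scipy.spatial.transform import Rotation as R
from plant import get_state, read_camera, ctrl
def cloud(c):
    h,w=c["range_z"].shape; f=h/2/np.tan(np.radians(c["vfov"])/2)
    v,u=np.mgrid[:h,:w]; z=c["range_z"]
    P=np.stack([(u-c["cx"])/f*z,(v-c["cy"])/f*z,z],-1)
    return P@R.from_quat(c["orientation"]).as_matrix().T+np.array(c["origin"])
E
python3 - <<'E'
from h import *
for n in("top","scene"):
    c=read_camera(n); cv2.imwrite(f"pics/{n}0.png",c["frame"]); np.savez(f"{n}0.npz",P=cloud(c),F=c["frame"]); print(n,c["origin"],c["vfov"])
s=get_state(); print(s["eef_pos"],R.from_quat(s["tcp_rot"]).as_matrix().round(3),s["time"])
E
```

```text
pics
top [0.29981219 0.07843638 1.3001381 ] 49.39876584403542
scene [-0.12677542 -0.78595635  0.84603696] 45.393857611117184
[0.22974818 0.63408205 0.23007807] [[-0.94   0.341 -0.001]
 [ 0.341  0.94  -0.002]
 [ 0.    -0.002 -1.   ]] 0.1
```

View pics/top0.png

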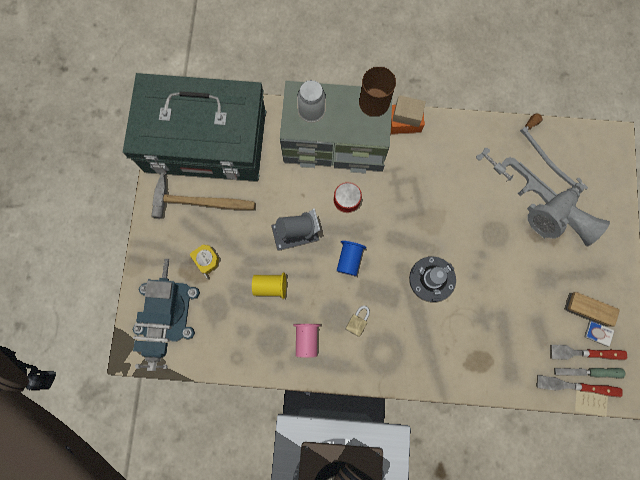

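View pics/scene0.png

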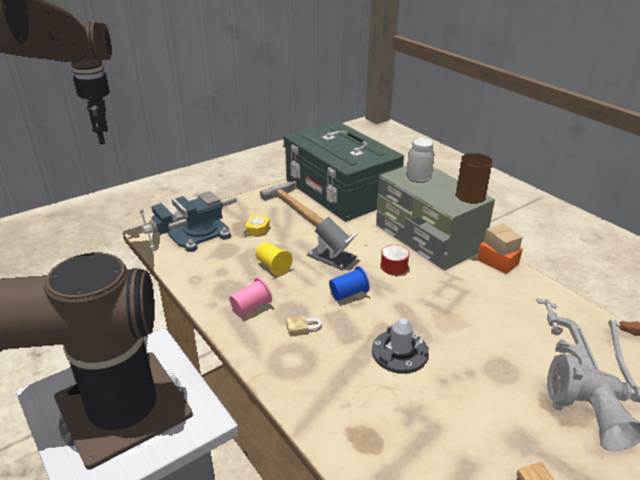

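The top view shows the grey cap in its cradle at about (297,229), axis slightly rotated, and the spindle at (433,279). The red tin at (348,197) is to the right of the cradle, and the blue look-alike is at (351,258). Next I measure the cap and the peg.

Run:
```python
from h import *
from scipy.optimize import least_squares
d=np.load("top0.npz");P=d["P"];F=d["F"]
def win(u0,u1,v0,v1): return P[v0:v1,u0:u1].reshape(-1,3),F[v0:v1,u0:u1].reshape(-1,3)
q,_=win(405,462,250,308)
b=q[(q[:,2]>.006)&(q[:,2]<.05)]; t=q[q[:,2]>.06]; top=q[q[:,2]>.08]
print("base",cv2.minEnclosingCircle(b[:,:2].astype(np.float32)),"peg",t.mean(0),len(t),"tip",top.mean(0),top[:,2].max())
for n in ("top","scene"):
    d=np.load(n+"0.npz");Q=d["P"].reshape(-1,3)
    r=Q[(np.hypot(*(Q[:,:2]-t[:,:2].mean(0)).T)<.06)]
    # horizontal slices of the peg
    s=r[(r[:,2]>.050)&(r[:,2]<.068)]
    if len(s)>8:
        f=least_squares(lambda p:np.hypot(s[:,0]-p[0],s[:,1]-p[1])-.021,t.mean(0)[:2],loss="soft_l1",f_scale=.002); print(n,"peg axis",f.x,len(s),np.sqrt(2*f.cost/len(s)))
# cap: fit cylinder r=26 with axis elevated 30deg
for n in ("top","scene"):
    Q=np.load(n+"0.npz")["P"].reshape(-1,3)
    c0=P[228,296]
    if n=="top": print("c0",c0)
    s=Q[(np.hypot(Q[:,0]-c0[0],Q[:,1]-c0[1])<.06)&(Q[:,2]>.05)]
    def ax(p): 
        return np.array([np.cos(p)*np.cos(np.pi/6),np.sin(p)*np.cos(np.pi/6),.5])
    def res(p):
        v=s-np.array([p[0],c0[1],p[1]]); a=ax(p[2]); return np.linalg.norm(np.cross(v,a),axis=1)-.026
    f=least_squares(res,[c0[0],c0[2]-.026,np.pi/2-.2],loss="soft_l1",f_scale=.001)
    a=ax(f.x[2]);o=np.array([f.x[0],c0[1],f.x[1]]);i=np.abs(f.fun)<.003
    al=(s[i]-o)@a
    print(n,f.x,"inl",i.mean(),len(s),"axis",a,"o",o,"along",np.percentile(al,[1,99]),"closed end",o+a*np.percentile(al,99))
    pts=s[:,2].max();print("zmax",pts)
```

```text
base ((0.511019766330719, -0.2021270990371704), 0.06569819152355194) peg [ 0.49336897 -0.17791366  0.14657823] 265 tip [ 0.47785846 -0.15699599  0.25386812] 1.300138095930049
top peg axis [ 0.48907842 -0.16505499] 35 0.005020185290886303
scene peg axis [ 0.50718437 -0.1987954 ] 135 0.0010657120796233304
c0 [0.59023051 0.15046939 0.0868661 ]
top [0.60107348 0.06224696 1.88581202] inl 0.5821389195148843 907 axis [-0.26832186  0.82340961  0.5       ] o [0.60107348 0.15046939 0.06224696] along [-0.02965374  0.04651509] closed end [0.58859246 0.18877036 0.08550451]
zmax 0.1130705134880503
scene [0.59950699 0.06566426 1.8607987 ] inl 0.6680497925311203 723 axis [-0.24764386  0.82986295  0.5       ] o [0.59950699 0.15046939 0.06566426] along [-0.03893233  0.04142858] closed end [0.58924746 0.18484944 0.08637855]
zmax 0.11212717652609916
```

Cap closed end is about (0.589, 0.187, 0.086), which agrees with 48 + 38 mm, heading 107°. The peg is at about (0.508, -0.200). I go above the cap.

```bash
python3 -m crank '[[[-500,-310,0],53,0],[[-500,-310,0],53,0],[[-500,-310,0],53,0],[[-500,-310,0],53,0],[[-500,-310,0],53,0],[[-500,-310,0],53,0],[[-500,-310,0],53,0],[[-500,-310,0],53,0],[[-500,-310,0],53,0],[[-500,-310,0],53,0]]' 20
python3 -m crank '[[[0,0,0],0,0]]'
cat >> h.py <<'E'
def togo(target,yaxis=None):
    s=get_state(); M=R.from_quat(s["tcp_rot"]).as_matrix()
    print("pos",s["eef_pos"].round(4) if hasattr(s["eef_pos"],"round") else s["eef_pos"],"shift mm",(M.T@(np.array(target)-np.array(s["eef_pos"]))*1000).round(1))
    if yaxis is not None:
        v=M.T@np.array([*yaxis,0]); print("yaw",np.degrees(np.arctan2(-v[0],v[1])).round(1),"or half turn")
    print("F",np.round(s["contact_force"],2),"open",s["opening"],"ff",s["finger_force"],"t",s["time"])
E
python3 -c "
from h import *; togo([.5936,.172,.055],[.954,.298])"
```

```text
time: 1.1
eef_pos: [0.5404, 0.2402, 0.2309]
tcp_rot: [0.594, 0.804, -0.0, -0.0]
contact_force: [-0.2, 1.0, 0.3]
opening: 1.001
finger_force: 0.0
time: 1.2
eef_pos: [0.5427, 0.2373, 0.2308]
tcp_rot: [0.597, 0.802, -0.001, 0.001]
contact_force: [-0.2, 0.9, -0.3]
opening: 0.995
finger_force: 0.0
pos [0.5427 0.2373 0.2308] shift mm [-76.9  30.  175.9]
yaw -0.7 or half turn
F [-0.22  0.9  -0.27] open 0.9949052081817555 ff 0.0 t 1.2
```

```bash
python3 -m crank '[[[-77,30,60],0,0],[[-77,30,60],0,0],[[-77,30,60],0,0],[[-77,30,100],0,0],[[-77,30,130],0,0],[[-77,30,150],0,0],[[-77,30,165],0,0],[[-77,30,176],0,0],[[-77,30,176],0,0]]'
python3 - <<'E'
from h import *
togo([.5936,.172,.055],[.954,.298])
c=read_camera("scene");cv2.imwrite("pics/s1.png",cv2.resize(c["frame"][180:300,250:410],(800,600)))
E
```

```text
time: 2.1
eef_pos: [0.59, 0.1777, 0.0541]
tcp_rot: [0.594, 0.804, -0.001, -0.001]
contact_force: [-0.5, 0.9, 0.1]
opening: 0.999
finger_force: 0.0
pos [0.59   0.1777 0.0541] shift mm [-6.5  1.8 -0.9]
yaw -0.2 or half turn
F [-0.46  0.91  0.13] open 0.9985707707476611 ff 0.0 t 2.1
```

View pics/s1.png

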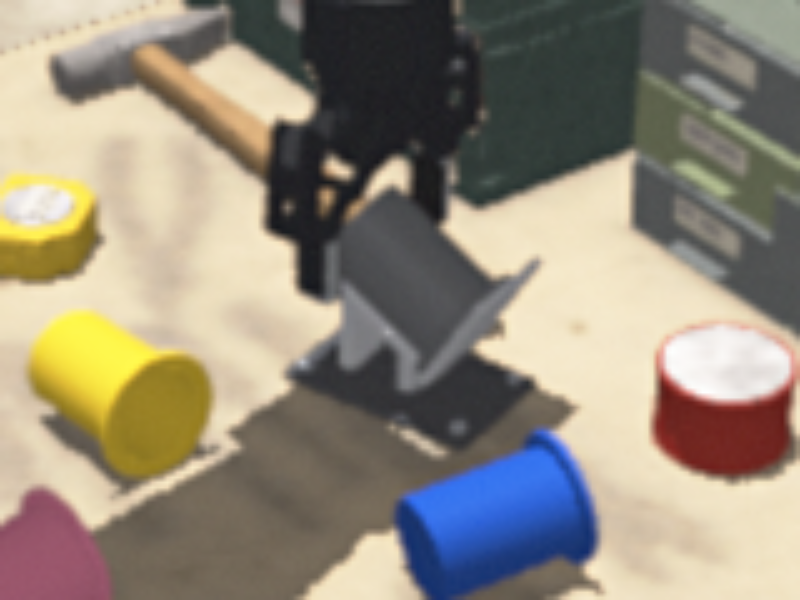

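The fingers straddle the tube near the closed end, and the light grey stop plate at the mouth is tall. Closing lightly.

```bash
python3 -m crank '[[[0,0,0],0,0],[[0,0,0],0,60],[[0,0,0],0,120],[[0,0,0],0,160],[[0,0,0],0,160],[[0,0,0],0,160],[[0,0,0],0,160],[[0,0,0],0,160]]' 30
python3 -c "
from h import *; togo([.5936,.172,.055],[.954,.298])"
```

```text
time: 2.95
eef_pos: [0.5913, 0.1772, 0.0564]
tcp_rot: [0.594, 0.804, -0.0, 0.0]
contact_force: [-2.5, -2.0, 6.4]
opening: 0.611
finger_force: 31.0
pos [0.5913 0.1772 0.0564] shift mm [-5.6  0.7  1.4]
yaw -0.3 or half turn
F [-2.53 -1.98  6.41] open 0.6105958261086636 ff 30.968012809753418 t 2.95
```

Gripped (opening 52 mm, as it should be). Now I lift off the cradle. The peg will later be used to turn the cap in the light grip, with the lower lip against the peg's left side.

```bash
python3 -m crank '[[[3,0,-10],0,160],[[5,0,-30],0,160],[[5,0,-60],0,160],[[5,0,-100],0,160],[[5,0,-130],0,160],[[5,0,-130],0,160],[[5,0,-130],0,160]]' 20
python3 - <<'E'
from h import *
togo([.508,-.2,.25],[.954,.298])
c=read_camera("scene");P=cloud(c);cv2.imwrite("pics/s2.png",cv2.resize(c["frame"][120:300,230:470],(800,600)))
Q=np.load("scene0.npz")["P"].reshape(-1,3)
r=Q[(np.hypot(Q[:,0]-.508,Q[:,1]+.2)<.06)]
for lo,hi,rad in((.048,.056,.021),(.056,.062,.021),(.062,.069,.021)):
    s=r[(r[:,2]>lo)&(r[:,2]<hi)]
    m=np.array([-0.1268,-0.786])
    from scipy.optimize import least_squares
    f=least_squares(lambda p:np.hypot(s[:,0]-p[0],s[:,1]-p[1])-rad,[.508,-.2],loss="soft_l1",f_scale=.001);print(f.x,len(s),f.cost)
T=np.load("top0.npz")["P"].reshape(-1,3); t=T[(np.hypot(T[:,0]-.508,T[:,1]+.2)<.05)&(T[:,2]>.08)&(T[:,2]<.1)]; print("tip top",np.median(t,0),len(t))
b=T[(np.hypot(T[:,0]-.508,T[:,1]+.2)<.075)&(T[:,2]>.008)&(T[:,2]<.018)];print("base",cv2.minEnclosingCircle(b[:,:2].astype(np.float32)),len(b))
E
```

```text
time: 3.65
eef_pos: [0.5899, 0.1822, 0.1861]
tcp_rot: [0.594, 0.804, 0.001, 0.001]
contact_force: [0.0, 0.6, -0.2]
opening: 0.372
finger_force: 0.0
pos [0.5899 0.1822 0.1861] shift mm [-341.3 -190.3  -64.3]
yaw -0.3 or half turn
F [ 0.    0.55 -0.17] open 0.37198696055029173 ff 0.0 t 3.65
[ 0.50733051 -0.19891036] 68 0.0001049759034153257
[ 0.50740247 -0.19883683] 47 1.8629224942342165e-05
[ 0.50702172 -0.19865387] 54 2.3937717700718847e-05
tip top [ 0.50632873 -0.19475421  0.08490893] 93
base ((0.5067894458770752, -0.19593285024166107), 0.05811947584152222) 848
```

View pics/s2.png

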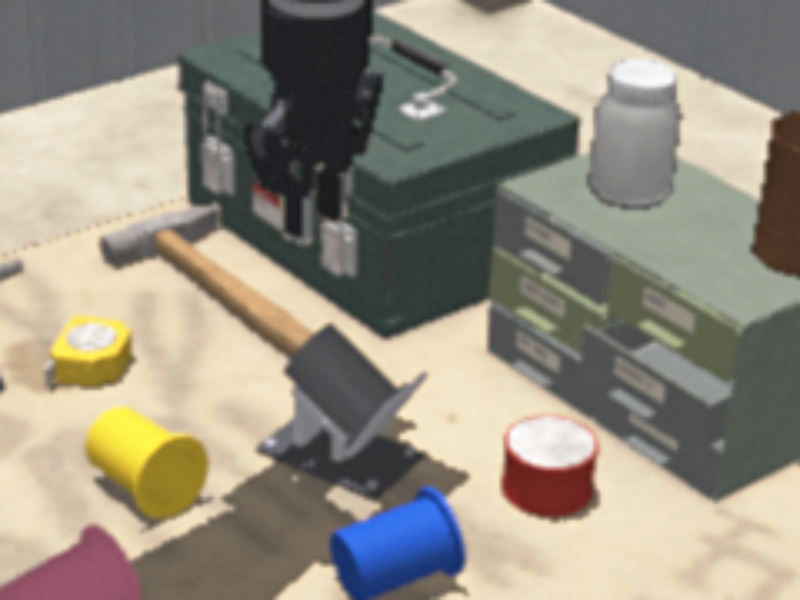

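The cap slipped out and still lies in the cradle. The pads were too high on the tube and the grip too light. I regrasp lower, slightly further along, and firmer.

```bash
python3 -m crank '[[[-10,1,0],0,0],[[-10,1,0],0,0],[[-10,1,0],0,0],[[-10,1,50],0,0],[[-10,1,90],0,0],[[-10,1,120],0,0],[[-10,1,139],0,0],[[-10,1,139],0,0],[[-10,1,139],0,0]]'
python3 -c "
from h import *; togo([.5936,.172,.047],[.954,.298])"
```

```text
time: 4.6
eef_pos: [0.5934, 0.1728, 0.0462]
tcp_rot: [0.594, 0.804, -0.0, -0.0]
contact_force: [-1.0, -0.1, 0.1]
opening: 1.0
finger_force: 0.0
pos [0.5934 0.1728 0.0462] shift mm [-0.8 -0.1 -0.8]
yaw -0.3 or half turn
F [-0.98 -0.09  0.11] open 1.0001813441094587 ff 0.0 t 4.6
```

```bash
python3 -m crank '[[[0,0,0],0,120],[[0,0,0],0,255],[[0,0,0],0,255],[[0,0,0],0,255],[[0,0,0],0,255],[[0,0,0],0,255],[[0,0,0],0,255]]' 40
python3 -m crank '[[[1,0,-5],0,255],[[2,0,-12],0,255],[[4,0,-25],0,255],[[5,0,-45],0,255],[[5,0,-45],0,255]]'
python3 - <<'E'
from h import *
togo([.508,-.2,.25])
c=read_camera("scene");cv2.imwrite("pics/s3.png",cv2.resize(c["frame"][150:300,250:450],(800,600)))
E
```

```text
time: 5.3
eef_pos: [0.5929, 0.1726, 0.0486]
tcp_rot: [0.594, 0.805, -0.001, -0.0]
contact_force: [-5.2, -1.4, 7.6]
opening: 0.601
finger_force: 40.7
time: 5.8
eef_pos: [0.5946, 0.1782, 0.0953]
tcp_rot: [0.594, 0.804, 0.003, 0.003]
contact_force: [1.1, -0.2, -0.7]
opening: 0.6
finger_force: 56.7
pos [0.5946 0.1782 0.0953] shift mm [-336.3 -192.6 -155.9]
F [ 1.15 -0.18 -0.73] open 0.599520975450539 ff 56.66151766648909 t 5.8
```

View pics/s3.png

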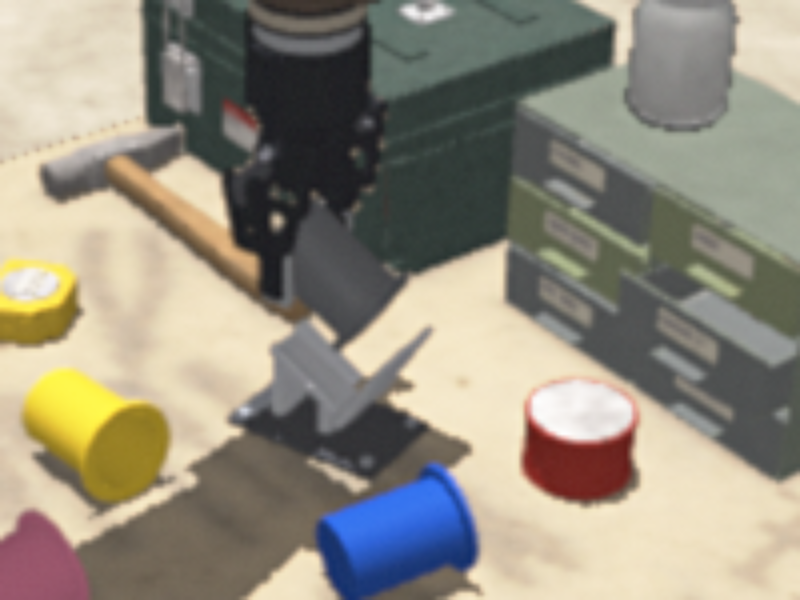

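Cap is held and off the cradle, still inclined. I carry it high to the left of the peg.

```bash
python3 -m crank '[[[0,0,-50],0,255],[[0,0,-100],0,255],[[0,0,-110],0,255]]'
python3 -c "
from h import *; togo([.477,-.102,.2],[.954,.298])"
```

```text
time: 6.15
eef_pos: [0.5956, 0.1783, 0.209]
tcp_rot: [0.594, 0.804, 0.005, 0.005]
contact_force: [1.5, 0.8, 0.0]
opening: 0.597
finger_force: 56.6
pos [0.5956 0.1783 0.209 ] shift mm [-233.1 -195.8    7. ]
yaw -0.3 or half turn
F [1.5  0.84 0.01] open 0.5968979162340449 ff 56.63570497099954 t 6.15
```

```bash
python3 -m crank '[[[-40,-34,0],0,255],[[-80,-67,0],0,255],[[-120,-101,0],0,255],[[-160,-134,0],0,255],[[-200,-168,0],0,255],[[-233,-196,0],0,255],[[-233,-196,0],0,255],[[-233,-196,0],0,255]]'
python3 - <<'E'
from h import *
togo([.477,-.102,.2],[.954,.298])
s=get_state();g=np.array(s["eef_pos"])+[0,0,.027]
c=read_camera("scene");cv2.imwrite("pics/s4.png",cv2.resize(c["frame"][180:390,280:560],(800,600)))
P=cloud(c);ok=c["range_z"]>.1;hue=c["frame"].astype(int)
Q=P[ok];s_=Q[(np.linalg.norm(Q-(g-[0,0,.03]),axis=1)<.09)]
r=np.array([.298,-.954,0])
# points in vertical plane coords (right, up)
h=(s_-g)@r;z=s_[:,2]
for a in range(-40,100,10):
    m=(h*1000>a)&(h*1000<a+10)
    if m.sum()>3: print(a,m.sum(),np.percentile(z[m],[2,98]).round(3))
E
```

```text
time: 6.95
eef_pos: [0.4724, -0.1037, 0.2008]
tcp_rot: [0.596, 0.803, 0.0, -0.0]
contact_force: [-0.0, -0.8, -0.8]
opening: 0.602
finger_force: 56.6
pos [ 0.4724 -0.1037  0.2008] shift mm [0.3 4.9 0.8]
yaw -0.5 or half turn
F [-0.03 -0.78 -0.83] open 0.6017496384776455 ff 56.64068062305887 t 6.95
-20 4 [0.224 0.259]
-10 104 [0.209 0.274]
0 220 [0.208 0.28 ]
10 480 [0.21  0.283]
20 180 [0.199 0.25 ]
30 174 [0.19  0.242]
40 163 [0.192 0.236]
50 130 [0.202 0.231]
60 58 [0.214 0.23 ]
```

View pics/s4.png

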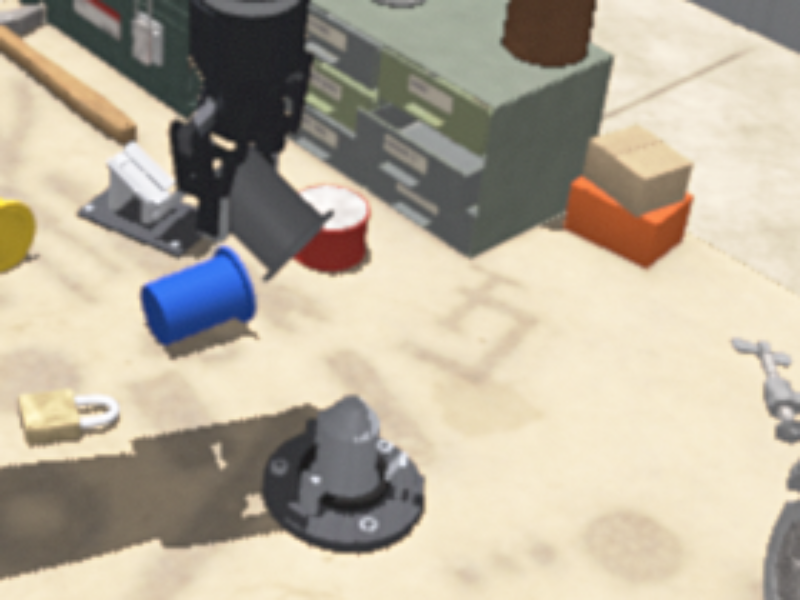

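The cap is held at roughly the cradle's inclination, mouth towards the peg. I fit its tilt and lower lip.

```bash
cat > fit.py <<'E'
from h import *
from scipy.optimize import least_squares
def capfit(th0=30,names=("scene","top")):
    st=get_state();T=np.array(st["eef_pos"]);M=R.from_quat(st["tcp_rot"]).as_matrix();r=-M[:,0]; y=M[:,1]
    S=[]
    for n in names:
        c=read_camera(n);P=cloud(c);b=c["frame"].astype(int);g=b.mean(-1);sat=np.ptp(b,axis=-1)
        m=(c["range_z"]>.1)&(np.linalg.norm(P-T,axis=-1)<.1)&(g>45)&(g<150)&(sat<25)
        S.append(P[m])
    S=np.vstack(S); L=np.c_[(S-T)@r,(S-T)@y,S[:,2]-T[2]]   # right, y, up
    L=L[L[:,2]<.06]
    def ax(t): return np.array([-np.cos(t),0,np.sin(t)])
    def res(p):  # p: h0,z0 at tube middle, tilt, y0
        v=L-np.array([p[0],p[3],p[1]]); return np.linalg.norm(np.cross(v,ax(p[2])),axis=1)-.026
    t=np.radians(th0)
    f=least_squares(res,[.02,.01,t,0],loss="soft_l1",f_scale=.001,bounds=([-.05,-.08,.3,-.02],[.08,.06,1.8,.02]))
    a=ax(f.x[2]);o=np.array([f.x[0],f.x[3],f.x[1]]);i=np.abs(f.fun)<.002
    al=(L[i]-o)@a; nf=((f.fun>.004)&(f.fun<.009)); fl=(L[nf]-o)@a
    print("n",len(L),"inl",i.sum(),"tilt",np.degrees(f.x[2]).round(1),"y0",f.x[3].round(4),"tube along",np.percentile(al,[2,98]).round(4),"flange",nf.sum(),np.percentile(fl,[5,50,95]).round(4) if nf.any() else "")
    top=o+a*np.percentile(al,98); print("closed end rel TCP",top.round(4),"mouth via end",(top-.076*a).round(4),"mouth via flange",(o+a*(np.percentile(fl,5))).round(4) if nf.any() else "")
    return f
E
python3 -c "
from fit import *
capfit()"
```

```text
n 1022 inl 609 tilt 29.5 y0 0.0011 tube along [-0.0261  0.0348] flange 122 [-0.0316 -0.0277  0.0247]
closed end rel TCP [-0.0052  0.0011  0.0323] mouth via end [ 0.0609  0.0011 -0.0052] mouth via flange [ 0.0525  0.0011 -0.0004]
```

Tilt 29.5°, mouth centre about 55 mm right of and 2 mm below the TCP. Next comes the start pose beside the peg.

```bash
python3 -c "
from h import *; togo([.507,-.197,.084])"
```

```text
pos [ 0.4733 -0.1016  0.201 ] shift mm [-101.1    4.1  116.9]
F [ 0.3   0.24 -1.21] open 0.5957272148973418 ff 56.635603901672766 t 7.1
```

```bash
python3 -m crank '[[[-15,3,40],0,255],[[-25,3,80],0,255],[[-29,3,105],0,255],[[-29,3,117],0,255],[[-29,3,117],0,255]]'
python3 -m crank '[[[0,0,0],0,255],[[-3,0,0],0,255],[[-6,0,0],0,255],[[-9,0,-2],0,255],[[-12,0,-4],0,255]]'
python3 -c "
from h import *; togo([.507,-.197,.084])"
```

```text
time: 7.6
eef_pos: [0.4835, -0.1278, 0.0824]
tcp_rot: [0.594, 0.805, -0.0, -0.002]
contact_force: [-0.4, 0.4, -1.1]
opening: 0.599
finger_force: 56.6
time: 8.1
eef_pos: [0.4883, -0.1413, 0.0891]
tcp_rot: [0.594, 0.804, 0.0, 0.0]
contact_force: [-0.4, 2.5, -1.8]
opening: 0.601
finger_force: 56.9
pos [ 0.4883 -0.1413  0.0891] shift mm [-58.7   1.6   5.1]
F [-0.42  2.49 -1.76] open 0.6011058117428478 ff 56.87544618853984 t 8.1
```

Contact felt (force to the left) where expected. I continue along the arc.

```bash
python3 -m crank '[[[-4,0,-3],0,255],[[-8,0,-6],0,255],[[-12,0,-8],0,255],[[-16,0,-10],0,255],[[-20,0,-11],0,255],[[-24,0,-12],0,255],[[-24,0,-12],0,255]]'
python3 - <<'E'
from h import *; togo([.507,-.197,.084])
from fit import *
capfit(50)
E
```

```text
time: 8.8
eef_pos: [0.494, -0.1613, 0.0998]
tcp_rot: [0.595, 0.804, 0.002, -0.004]
contact_force: [-0.3, 8.6, 1.5]
opening: 0.598
finger_force: 41.9
pos [ 0.494  -0.1613  0.0998] shift mm [-38.1   2.   15.5]
F [-0.29  8.57  1.48] open 0.5981684475403629 ff 41.87227665446699 t 8.8
n 1960 inl 295 tilt 77.5 y0 -0.0014 tube along [-0.0884  0.0368] flange 336 [-0.086  -0.0319  0.0353]
closed end rel TCP [ 0.008  -0.0014  0.0387] mouth via end [ 0.0245 -0.0014 -0.0355] mouth via flange [ 0.0346 -0.0014 -0.0812]
```

Run:
```python
from h import *
c=read_camera("scene");cv2.imwrite("pics/s5.png",cv2.resize(c["frame"][240:390,330:490],(800,600)))
```

```text
(no output)
```

View pics/s5.png

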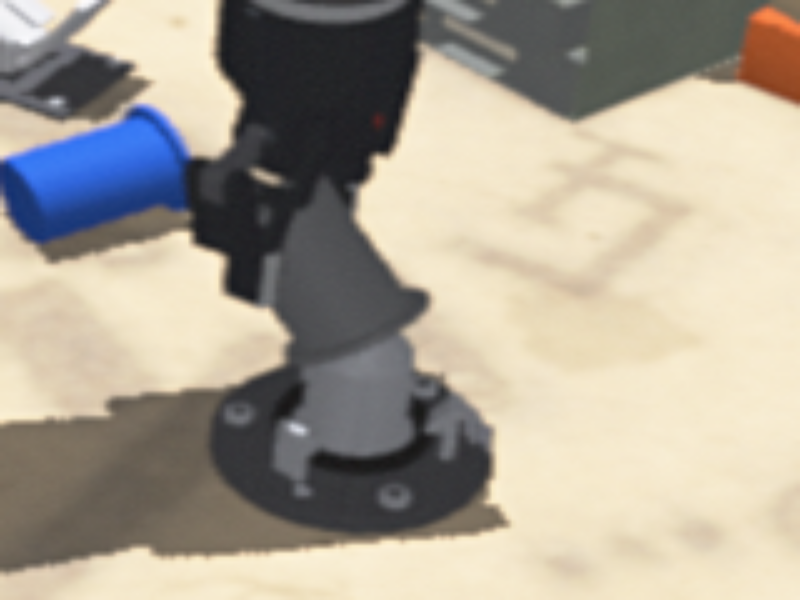

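The cap has tipped to about 60°, mouth over the peg tip with its left lip on the peg. Continuing.

```bash
python3 -m crank '[[[-4,0,-1],0,255],[[-8,0,-2],0,255],[[-12,0,-2],0,255],[[-16,0,-2],0,255],[[-20,0,-1],0,255],[[-24,0,0],0,255],[[-28,0,1],0,255],[[-32,0,1],0,255],[[-32,0,1],0,255]]'
python3 - <<'E'
from h import *; togo([.507,-.197,.084])
c=read_camera("scene");cv2.imwrite("pics/s6.png",cv2.resize(c["frame"][240:390,330:490],(800,600)))
E
```

```text
time: 9.85
eef_pos: [0.5034, -0.192, 0.0983]
tcp_rot: [0.595, 0.804, 0.002, -0.004]
contact_force: [-0.1, 7.2, -1.6]
opening: 0.59
finger_force: 42.0
pos [ 0.5034 -0.192   0.0983] shift mm [-6.   2.  14.2]
F [-0.13  7.17 -1.62] open 0.5902023278333974 ff 41.99468022743531 t 9.85
```

View pics/s6.png

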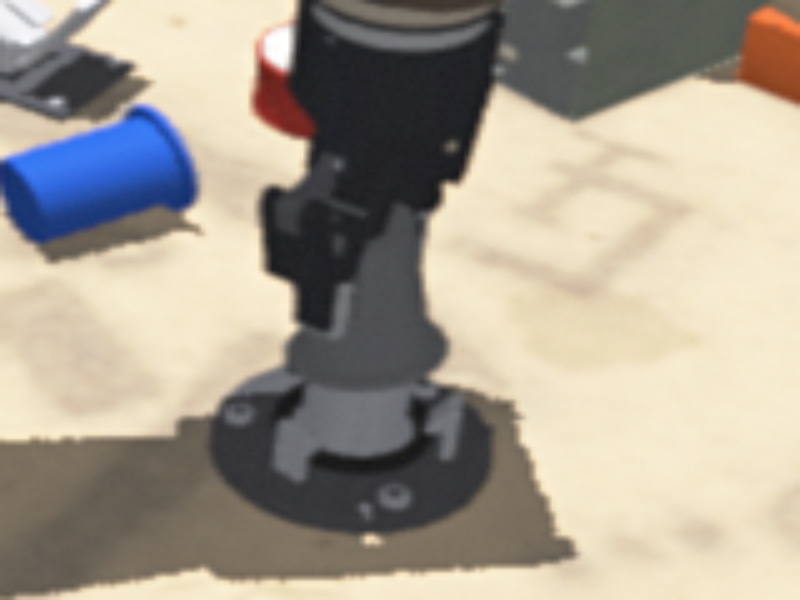

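Nearly upright on the peg. A few more mm right, then down towards the catches.

```bash
python3 -m crank '[[[-3,0,0],0,255],[[-5,0,0],0,255],[[-5,0,4],0,255],[[-5,0,8],0,255],[[-5,0,12],0,255],[[-5,0,15],0,255],[[-5,0,15],0,255]]'
python3 - <<'E'
from h import *; togo([.507,-.197,.084])
from fit import *
capfit(85)
E
```

```text
time: 10.6
eef_pos: [0.5046, -0.1964, 0.0832]
tcp_rot: [0.595, 0.804, 0.002, -0.004]
contact_force: [-0.1, 8.1, -1.5]
opening: 0.589
finger_force: 42.5
pos [ 0.5046 -0.1964  0.0832] shift mm [-1.2  2.1 -0.8]
F [-0.08  8.1  -1.5 ] open 0.5893959270624035 ff 42.487815656292526 t 10.6
n 2681 inl 376 tilt 83.0 y0 -0.005 tube along [-0.061   0.0615] flange 237 [-0.0621 -0.0344  0.0507]
closed end rel TCP [-0.0073 -0.005   0.0484] mouth via end [ 0.002 -0.005 -0.027] mouth via flange [ 0.0078 -0.005  -0.0743]
```

```bash
python3 -m crank '[[[0,0,3],0,255],[[0,0,6],0,255],[[0,0,9],0,255],[[0,0,9],0,255]]'
python3 - <<'E'
from h import *; togo([.507,-.197,.084]); 
c=read_camera("scene");P=cloud(c);f=c["frame"][240:390,330:490];cv2.imwrite("pics/s7.png",cv2.resize(f,(800,600)))
E
```

```text
time: 11.1
eef_pos: [0.5046, -0.1965, 0.0743]
tcp_rot: [0.595, 0.804, 0.002, -0.004]
contact_force: [-0.3, 7.8, -1.1]
opening: 0.585
finger_force: 42.5
pos [ 0.5046 -0.1965  0.0743] shift mm [-1.1  2.1 -9.7]
F [-0.33  7.77 -1.09] open 0.5854135690088079 ff 42.47708550055695 t 11.1
```

View pics/s7.png

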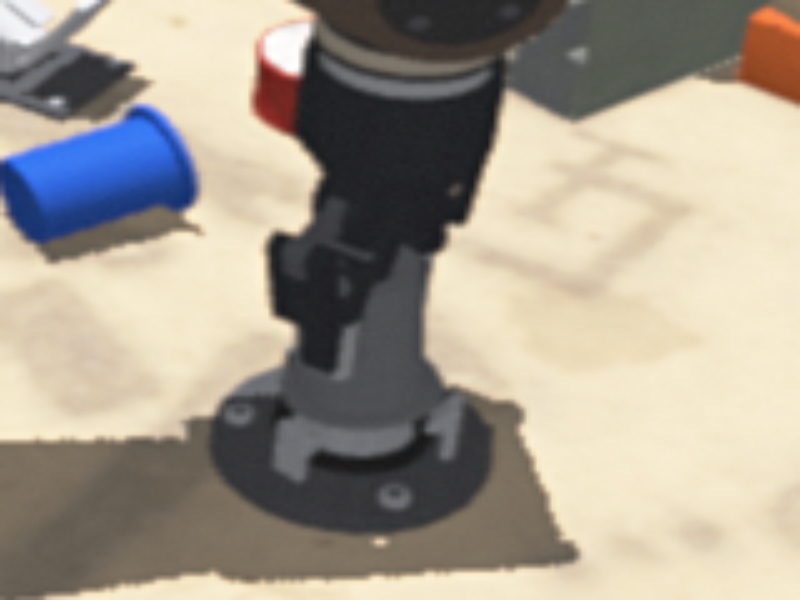

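The cap is upright and its flange is just above the catches. Lower until it touches.

```bash
python3 -m crank '[[[0,0,2],0,255],[[0,0,4],0,255],[[0,0,6],0,255],[[0,0,6],0,255]]'
python3 -m crank '[[[0,0,2],0,255],[[0,0,2],0,255]]'
```

```text
time: 11.55
eef_pos: [0.5047, -0.1965, 0.0685]
tcp_rot: [0.595, 0.804, 0.002, -0.004]
contact_force: [-0.1, 7.8, -0.3]
opening: 0.586
finger_force: 42.6
time: 11.75
eef_pos: [0.5049, -0.1967, 0.0668]
tcp_rot: [0.595, 0.804, 0.002, -0.003]
contact_force: [-0.3, 6.9, 1.4]
opening: 0.591
finger_force: 42.7
```

```bash
python3 -m crank '[[[0,0,0],0,120],[[0,0,0],0,60],[[0,0,0],0,0],[[0,0,0],0,0],[[0,0,0],0,0],[[0,0,0],0,0]]'
python3 -m crank '[[[0,0,-10],0,0],[[0,0,-30],0,0],[[0,0,-60],0,0],[[0,0,-90],0,0],[[0,0,-90],0,0],[[0,0,-90],0,255],[[0,0,-90],0,255],[[0,0,-90],0,255],[[0,0,-90],0,255]]'
python3 - <<'E'
from h import *
from scipy.optimize import least_squares
c=read_camera("scene");f=c["frame"][200:390,300:500];cv2.imwrite("pics/s8.png",cv2.resize(f,(630,600)))
P=cloud(c).reshape(-1,3)[c["range_z"].ravel()>.1]
n=P[np.hypot(P[:,0]-.507,P[:,1]+.197)<.032]
n=n[n[:,2]<.13]; print("zs",np.percentile(n[:,2],[50,90,99]))
s=n[(n[:,2]>.055)&(n[:,2]<.105)]
res=lambda p:np.hypot(s[:,0]-p[0]-p[2]*(s[:,2]-.08),s[:,1]-p[1]-p[3]*(s[:,2]-.08))-.026
r=least_squares(res,[.507,-.197,0,0],loss="soft_l1",f_scale=.001);print("axis at .08",r.x,len(s))
togo([*r.x[:2],.112])
E
```

```text
time: 12.35
eef_pos: [0.5059, -0.1997, 0.0675]
tcp_rot: [0.594, 0.804, -0.0, 0.0]
contact_force: [0.3, 0.2, 0.2]
opening: 1.0
finger_force: 0.0
time: 13.25
eef_pos: [0.5052, -0.199, 0.156]
tcp_rot: [0.594, 0.804, -0.0, -0.001]
contact_force: [0.1, -0.0, 0.8]
opening: 0.331
finger_force: 0.0
zs [0.08464976 0.11315372 0.11526514]
axis at .08 [ 0.50733856 -0.19850737 -0.00372434  0.03687408] 508
pos [ 0.5053 -0.1991  0.1563] shift mm [-0.1  2.2 44.3]
F [-0.3   1.02  0.23] open 0.23227616766183012 ff 0.0 t 13.3
```

View pics/s8.png

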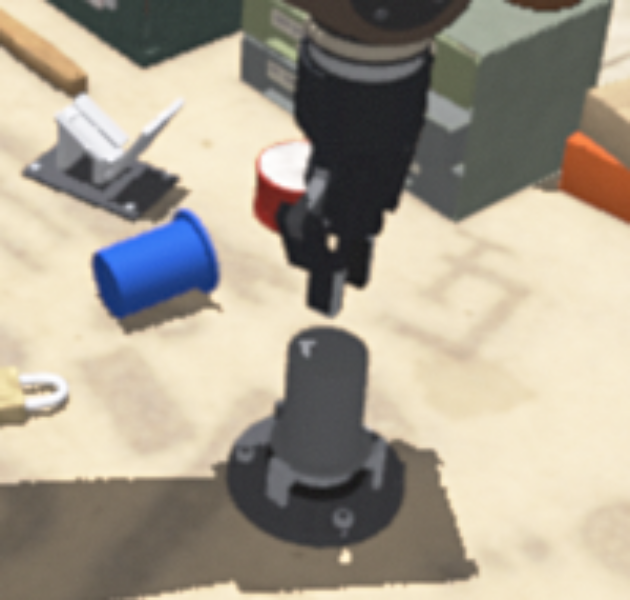

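The cap stands upright on the catches, top about 113 mm up, as expected (36 + 76). Next: finish shutting the fingers, centre them, and approach the top.

```bash
python3 -m crank '[[[0,2,0],0,255],[[0,2,0],0,255],[[0,2,0],0,255],[[0,2,20],0,255],[[0,2,35],0,255],[[0,2,41],0,255],[[0,2,44],0,255],[[0,2,44],0,255]]'
python3 -m crank '[[[0,0,1],0,255],[[0,0,2],0,255],[[0,0,3],0,255],[[0,0,3],0,255]]'
```

```text
time: 14.1
eef_pos: [0.5076, -0.1987, 0.113]
tcp_rot: [0.594, 0.804, -0.0, -0.0]
contact_force: [0.5, -0.5, -0.2]
opening: -0.0
finger_force: 0.0
time: 14.5
eef_pos: [0.5083, -0.1992, 0.1111]
tcp_rot: [0.594, 0.804, -0.0, 0.001]
contact_force: [0.1, -0.9, 1.8]
opening: -0.0
finger_force: 1.0
```

```bash
for i in 1; do python3 -m crank '[[[0,0,1],0,255],[[0,0,2],0,255],[[0,0,3],0,255],[[0,0,3],0,255]]'; done
python3 -m crank '[[[0,0,1],0,255],[[0,0,2],0,255],[[0,0,3],0,255],[[0,0,3],0,255]]'
python3 -m crank '[[[0,0,1],0,255],[[0,0,2],0,255],[[0,0,3],0,255],[[0,0,3],0,255]]'
```

```text
time: 14.9
eef_pos: [0.5085, -0.1995, 0.1083]
tcp_rot: [0.594, 0.804, -0.0, 0.001]
contact_force: [-0.9, -1.3, 5.0]
opening: 0.002
finger_force: 2.5
time: 15.3
eef_pos: [0.5091, -0.1999, 0.1065]
tcp_rot: [0.594, 0.804, -0.0, 0.002]
contact_force: [-1.3, -0.4, 9.4]
opening: 0.003
finger_force: 4.5
time: 15.7
eef_pos: [0.5104, -0.2011, 0.1054]
tcp_rot: [0.594, 0.804, -0.0, 0.004]
contact_force: [-0.1, -3.7, 12.0]
opening: -0.001
finger_force: 6.2
```

```bash
python3 -m crank '[[[0,0,2],0,255],[[0,0,4],0,255],[[0,0,4],0,255]]'
python3 -m crank '[[[0,0,2],0,255],[[0,0,4],0,255],[[0,0,4],0,255]]'
```

```text
time: 16.0
eef_pos: [0.5092, -0.1998, 0.0994]
tcp_rot: [0.594, 0.804, 0.0, 0.002]
contact_force: [-0.0, -0.6, -0.3]
opening: -0.001
finger_force: 0.0
time: 16.3
eef_pos: [0.509, -0.1996, 0.0952]
tcp_rot: [0.594, 0.804, 0.0, 0.002]
contact_force: [0.9, -0.4, 8.9]
opening: -0.0
finger_force: 5.1
```

Snapped through, now against the seal. Press on to the stop.

```bash
python3 -m crank '[[[0,0,2],0,255],[[0,0,4],0,255],[[0,0,4],0,255]]'
python3 -m crank '[[[0,0,2],0,255],[[0,0,4],0,255],[[0,0,4],0,255],[[0,0,4],0,255]]'
```

```text
time: 16.6
eef_pos: [0.5097, -0.1999, 0.0949]
tcp_rot: [0.594, 0.804, -0.0, 0.002]
contact_force: [-6.7, 2.8, 27.0]
opening: -0.003
finger_force: 13.3
time: 17.0
eef_pos: [0.5102, -0.2002, 0.0948]
tcp_rot: [0.594, 0.805, -0.0, 0.001]
contact_force: [-14.3, 7.1, 44.1]
opening: -0.001
finger_force: 21.8
```

On the solid stop (0.0948 − 0.076 ≈ 19 mm). I ease off to about 25 N and check that the reading is steady, then check the catches.

```bash
python3 -m crank '[[[0,0,-2],0,255],[[0,0,-4],0,255],[[0,0,-4],0,255],[[0,0,-4],0,255],[[0,0,-4],0,255]]'
python3 - <<'E'
from h import *
c=read_camera("scene");cv2.imwrite("pics/s9.png",cv2.resize(c["frame"][250:390,330:490],(686,600)))
E
```

```text
time: 17.5
eef_pos: [0.5097, -0.1999, 0.0949]
tcp_rot: [0.594, 0.804, -0.0, 0.002]
contact_force: [-6.8, 3.6, 26.4]
opening: 0.002
finger_force: 13.2
```

View pics/s9.png

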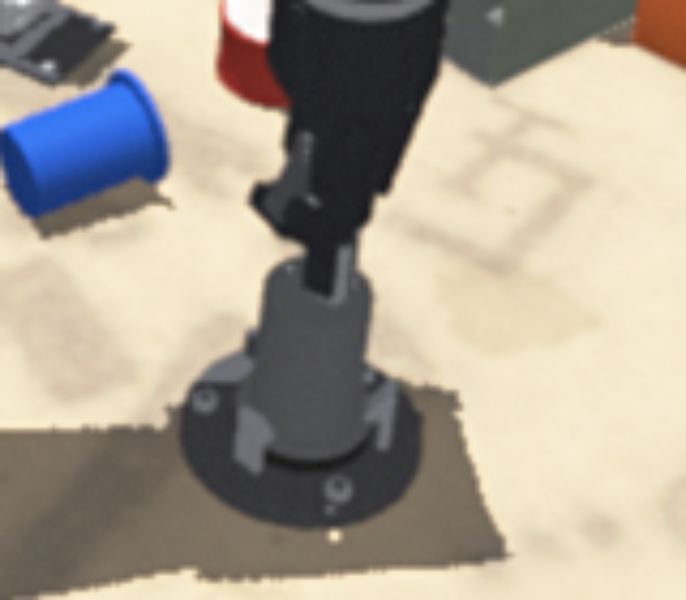

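The cap is upright and home, its flange under the catch noses, with the fingers pressing at 26 N. Handing in.

```bash
python3 -c "
from plant import ctrl; print(ctrl.sign_off())"
```

```text
the job is handed in; nothing more can be done
None
```

I handed the job in at about 17.5 s with the guard cap snapped under the catches and pressed home at about 26 N, its mouth about 19 mm above the table; the hand-in gave no verdict.

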